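Hang a slide bin on the louvered panel and close it up to its neighbour

TASK

Lift the loose slide bin by its grip and hang it on the upper louver of the panel, lip caught behind the louver, at least two centimetres clear of the bin already hanging there, and let go of it; then slide it along the louver until its side touches that bin. Keep the bin roughly level, lower it onto the louver gently rather than letting it drop, and leave the jar, the cup and the wooden box where they are.

Things in the scene. Friction and masses are not known exactly. Their poses are not given: they have to be found in the camera images.
- bin: Loose grey open-topped slide bin on the bench, 0.2 to 0.4 kg. Box 120 mm (its x) by 100 (y) by 75 high, walls 4; origin at the centre of its underside, z up, +x towards its lipped back. A divider along x, 14 thick and 70 long, centred over the origin, rises to 120 mm: its part above the rim is the grip, near the centre of mass. Hung freely it leans up to 0.12 rad.
- bin_lip (a point): Foot of the bin's lip, mid-width: 57 mm above the underside, at bin x = 71.75 mm. A bridge at the rim (underside 72 mm high) runs back from the back wall (outer face x = 60 mm) to x = 73.5 mm and carries the lip, 3.5 mm thick, pointing down 15 mm. Both are 96 mm wide, centred. So the gap that takes the louver strip is 10 mm wide and 15 mm deep.
- stand: Fixed stand of an upright white louvered panel; origin on the bench, x level into the panel (away from its working face), y along the louvers, z up. Panel sheet 340 mm wide (y -170 to 170), 4 thick, clamped by hand within +-20 mm in height and +-8 mm in x of its middle setting, which no listed pose shows: find it by touch or sight. It does not give under 25 N.
- louver_mid (a point): Point of the stand where the top edge of the upper louver's strip is, mid-width, in the middle setting: stand x = -10 mm, z = 185 mm. Strip 4 mm thick (stand x -12 to -8), 22 tall, full width; behind it an open slot 8 mm wide, 19 deep, then the sheet (front x = 0, z 75 to 245). A like louver 60 mm lower only props the bins' backs.
- neighbour_mid (a point): Where, in the middle setting, the underside centre of the bin already hanging is: stand x -76.5, y -110, z 113 mm. It is fixed to the panel and shaped like the loose bin (side at y = -60, grip top z 233); to its +y side the louver is free. A loose bin touching it has its origin at stand y = -10; it hangs at about the same x and z. Sliding it takes up to 12 N.
- jar: Closed jar, 64 mm diameter, 100 mm high, origin at the underside; leave it alone.
- cup: White open cup, 72 mm diameter, 80 mm high, origin at the underside; leave it alone.
- slidebox: Closed wooden slide box 115 x 80 x 32 mm, origin at the underside; leave it alone.
Things that resemble listed ones, but are neither listed nor needed, are in the scene too. What is meant by the bin is not orange, and is the smaller of those in its own colour.

How it is judged:
On the way:
1. the bin hangs on the upper louver, let go and at rest, at least 20 mm clear of the hanging bin (z of bin in the frame of stand between 0.083 and 0.145 m and x of bin in the frame of stand between -0.105 and -0.055 m and angle between bin's own z axis and vertical below 0.2 rad and angle between the x axis of bin and the x axis of stand, either way round below 0.2 rad and contact force between bin and stand above 1 N and contact force between the fingers and bin below 0.1 N and linear speed of bin below 0.03 m/s and y of bin in the frame of stand above 0.01 m), for 0.3 s.
At the end, for the whole second after the job is handed in: The bin hangs by its lip from the upper louver, released, at rest, carried by the panel: underside 83 to 145 mm above the bench, origin 55 to 105 mm in front of the stand's, leaning and turned less than 0.2 rad, its side within 7 mm of the bin already hanging (z of bin in the frame of stand between 0.083 and 0.145 m and x of bin in the frame of stand between -0.105 and -0.055 m and angle between bin's own z axis and vertical below 0.2 rad and angle between the x axis of bin and the x axis of stand, either way round below 0.2 rad and contact force between bin and stand above 1 N and contact force between the fingers and bin below 0.1 N and linear speed of bin below 0.03 m/s and y of bin in the frame of stand between -0.02 and -0.003 m); the robot touches nothing.
It fails at once if the bin is dropped: it moves faster than 0.5 m/s with no finger on it (a fall of over about 13 mm) (linear speed of bin above 0.5 m/s and contact force between the fingers and bin below 0.05 N).
It fails at once if the bin is tipped by more than 0.5 rad (angle between bin's own z axis and vertical above 0.5 rad).
It fails at once if the jar, the cup or the wooden box is moved by more than 25 mm (distance of any of jar, cup, slidebox from where it was at the start of the episode above 0.025 m).
It also fails if it takes over 64 s, if anything falls off the work surface, if the arm or the gripper's body presses on something with over 40 N, if the wrist force passes 120 N, or if a joint passes its speed limit or range.

ROBOT

A 6-joint arm with a two-finger parallel gripper is mounted at the origin on the work surface. World frame = base frame: x ahead of the robot, y to its left, z up, the work surface at z = 0. Lengths are in m, angles in rad, forces in N, time in s.
With the tool pointing down it reaches from about 0.3 to 0.875 m from the base axis. Payload 6.4 kg.
Tool frame: the origin (TCP) lies at the very end of the fingers, on their centre line; the grasp point (between the pads) lies behind it (arm.grip_depth is the z of the grasp point in the tool frame, in m); z points along the fingers, y is the direction in which the jaws open and shut (so a half turn about z gives the same grasp; the last joint's range is limited). The gripper opens to 85 mm and grips with 20 to 120 N. Pads are 22 mm wide; open, the fingers measure 114 mm over their backs; the gripper's body (76 mm by 85 mm) begins 54 mm behind the grasp point. The pads swing forward as they close: fully open they stand 13 mm farther back than shut.
Start: joints at [0.969, 0.181, 1.607, -0, 1.354, -0.206], TCP at [0.222, 0.531, 0.231] pointing down, gripper open.
Joint ranges: [-2.99, 2.99], [-0.89, 2.07], [0.3, 2.58], [-1.14, 4.28], [0, 2.63], [-3.12, 3.12]. Speed limits (rad/s): [2.57, 2.57, 3.01, 3.14, 3.14, 3.14].

INTERFACE

Orientations are given as a unit quaternion [w, x, y, z].
In Python, from cell import telemetry, vision, arm gives the robot as it stands.
- The arm moves only by the shell command python3 -m handwheel 'ROWS'. ROWS is JSON, a list of rows, each a list of 5 numbers: the opening, from 0 (shut) to 1 (fully open), then the shift along the tool's x, y, z in m, then the turn about the tool's z in rad. A call has 1 to 20 rows; each row shifts and turns the pose as measured when the row begins, along the tool's axes as they then stand; what a row does not reach is not made up. A row lasts 1/12 s, in which the tool goes at most 41.7 mm and 7.16 degrees, less where a joint would pass 70% of its speed; a pose out of reach is approached as far as the arm can. A call with a gripper value outside its range is refused whole. The fingers move at their own pace and stop on an object; the grip force is fixed at half the most. Time passes only in rows, so rows that do not move let the fingers close. It gives the time, the measured TCP pose, the force and the opening at its end, in the units of the state.
- telemetry.read_state(): the state, without advancing time (a new reading comes with each control period).
- vision.snapshot(name): name is "scene" or "top" or "wrist"; returns a dict with "frame" (420x560x3 uint8, red, green, blue), "fx", "fy", "cx", "cy" (pixels), "k1" (the pictures are not rectified: a ray, as slopes to the right and down, at radius r is drawn at 1 + k1 r^2 times it, then the intrinsics apply), "view" (4x4, takes a point from world to camera coordinates); the wrist camera has in their place "T_tool_cam" (4x4, takes a point from camera to tool coordinates, whose origin is the TCP and whose axes are the flange's). Camera axes: x right, y down, z forward; pixel columns grow to the right and rows downward; lengths in m; the calibration is good to about 2 mm. A picture is of the moment at which its call begins: read the wrist's pose just before it. There is no depth.
- arm.hand_in(): hands the job in, once; it reports no verdict.
The state is a dict: "time_s": time; "q": joint angles; "dq": joint speeds; "effort": joint torques, N m; "position": TCP position; "tcp_rot": TCP orientation; "wrist_force": force on the tool from outside, world axes, zero at the start; "moment": the same for the moment, N m; "gripper_width": finger opening in m.
Only numpy, scipy, OpenCV 4.12 (cv2) and the standard library are available. Lean on these libraries where they do the work, as an engineer would, in place of code of your own. Each camera call takes 0.05 s, during which the arm holds its last target.

## Working session

There is one attempt and no reset: what is moved stays moved. The work goes in short steps, Python scripts to look and compute and a shell command to move; the robot and the scene stay as the last step left them, time stands still between calls to the robot, and variables do not carry over. Pictures are saved under pics/ and viewed, and the job is handed in when it is done.

```bash
ls; mkdir -p pics; python3 - <<'E'
from cell import telemetry, vision, arm
import cv2
s=telemetry.read_state(); print(s, arm.grip_depth)
for n in("scene","top","wrist"):
    d=vision.snapshot(n); cv2.imwrite(f"pics/{n}0.png",d["frame"][:,:,::-1])
    print(n,{k:v for k,v in d.items() if k!="frame"})
E
```

```text
pics
{'time_s': 0.0, 'q': array([ 9.68706438e-01,  1.81539009e-01,  1.60806241e+00,  3.84931862e-05,
        1.35379419e+00, -2.06301543e-01]), 'dq': array([ 8.85043282e-04, -1.50435674e-03, -8.59308093e-05, -2.17796969e-03,
        4.68987826e-04,  1.50034019e-03]), 'effort': array([ 2.98354171e-03, -4.44870651e+01, -3.51348281e+01,  1.03977693e-04,
        9.03252047e-03,  3.93091545e-05]), 'position': array([0.22132337, 0.53007495, 0.23035901]), 'tcp_rot': array([-3.71810909e-04,  1.96609041e-01,  9.80481551e-01, -8.21447904e-04]), 'wrist_force': array([ 0.12315859,  0.19405294, -0.39092525]), 'moment': array([0.01806812, 0.04666301, 0.05482482]), 'gripper_width': 0.08548710561148137} -0.0187
scene {'fx': 421.9858254314842, 'fy': 421.9858254314842, 'cx': 277.82912146381443, 'cy': 211.48573016210705, 'k1': 0.018352455196089124, 'view': array([[-0.22933265,  0.97329261,  0.01039377, -0.05787447],
       [ 0.8082367 ,  0.19636969, -0.55515078, -0.37194638],
       [-0.54236517, -0.11891358, -0.83168478,  1.73688803],
       [ 0.        ,  0.        ,  0.        ,  1.        ]])}
top 
[... 175 characters left out ...]
42006 ,  0.18362882],
       [-0.99401266,  0.01173904, -0.10863255,  0.51238455],
       [ 0.10878258,  0.01300144, -0.99398054,  1.6574606 ],
       [ 0.        ,  0.        ,  0.        ,  1.        ]])}
wrist {'fx': 316.71231135214913, 'fy': 316.71231135214913, 'cx': 285.27353239139734, 'cy': 206.9565962439833, 'k1': -0.07370325600938879, 'T_tool_cam': array([[-3.45751918e-05, -9.52213984e-01, -3.05431707e-01,
         7.86184539e-02],
       [ 9.99999858e-01, -1.95406504e-04,  4.95998335e-04,
        -3.19408888e-04],
       [-5.31979893e-04, -3.05431647e-01,  9.52213855e-01,
        -1.41937502e-01],
       [ 0.00000000e+00,  0.00000000e+00,  0.00000000e+00,
         1.00000000e+00]])}
```

View pics/scene0.png

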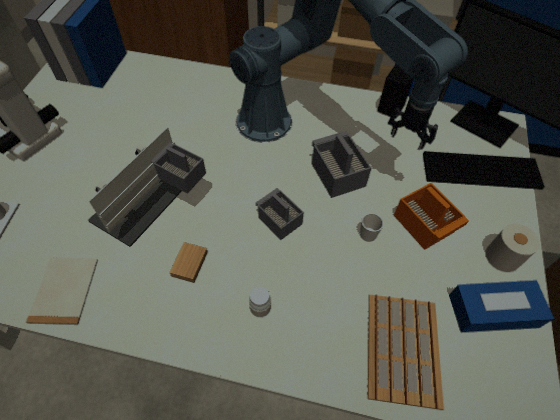

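View pics/top0.png

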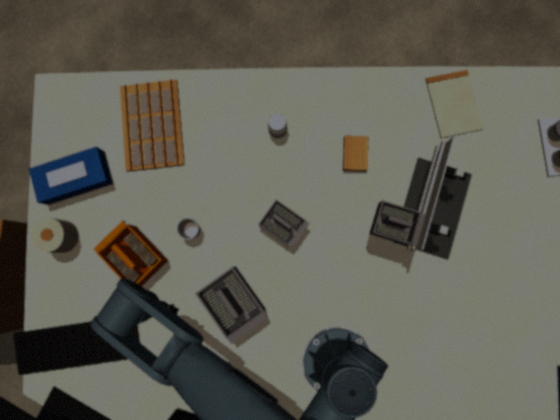

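View pics/wrist0.png

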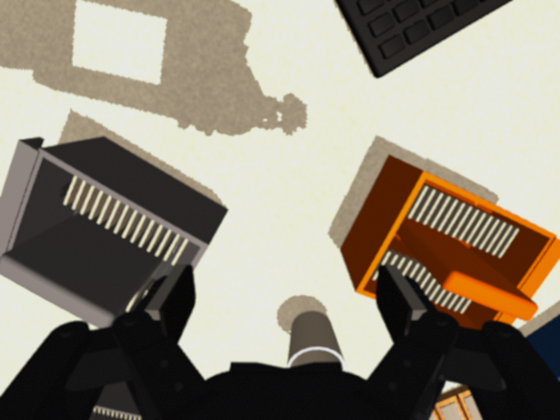

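The loose small grey bin is at top (284,226) and scene (280,213). The larger grey one at top (232,303) and the orange one at (131,255) are decoys. The panel with the hanging bin is at top (425,210). I'll zoom in next.

```bash
cat > h.py <<'E'
from cell import telemetry, vision, arm
import cv2, numpy as np
from scipy.spatial.transform import Rotation as R
def ray(d,u,v,T=None):
    xd=np.array([(u-d['cx'])/d['fx'],(v-d['cy'])/d['fy']]); x=xd.copy()
    for _ in range(20): x=xd/(1+d['k1']*(x@x))
    r=np.array([x[0],x[1],1.])
    M=np.linalg.inv(d['view']) if T is None else T
    return M[:3,3],M[:3,:3]@r
def onz(d,u,v,z,T=None):
    o,r=ray(d,u,v,T); return o+r*(z-o[2])/r[2]
def tri(rays):
    A=np.zeros((3,3));b=np.zeros(3)
    for o,r in rays:
        r=r/np.linalg.norm(r);P=np.eye(3)-np.outer(r,r);A+=P;b+=P@o
    p=np.linalg.solve(A,b)
    return p,[np.linalg.norm((np.eye(3)-np.outer(r,r)/(r@r))@(p-o)) for o,r in rays]
def Tt(s):
    q=s['tcp_rot'];M=np.eye(4);M[:3,:3]=R.from_quat([q[1],q[2],q[3],q[0]]).as_matrix();M[:3,3]=s['position'];return M
def proj(d,p,T=None):
    V=d['view'] if T is None else np.linalg.inv(T)
    c=V[:3,:3]@np.asarray(p)+V[:3,3];x=c[:2]/c[2];x=x*(1+d['k1']*(x@x))
    return x*d['fx']+[d['cx'],d['cy']]
def crop(f,x0,y0,x1,y1,k,name):
    cv2.imwrite(name,cv2.convertScaleAbs(cv2.resize(f[y0:y1,x0:x1,::-1],None,fx=k,fy=k,interpolation=cv2.INTER_CUBIC),alpha=1.5,beta=10))
E
python3 - <<'E'
from h import *
t=vision.snapshot("top");s=vision.snapshot("scene")
crop(t['frame'],250,190,320,260,8,"pics/t_bin.png")
crop(t['frame'],360,125,480,275,4,"pics/t_st.png")
crop(s['frame'],80,120,220,250,5,"pics/s_st.png")
crop(s['frame'],245,180,315,245,8,"pics/s_bin.png")
E
```

```text
(no output)
```

View pics/t_bin.png

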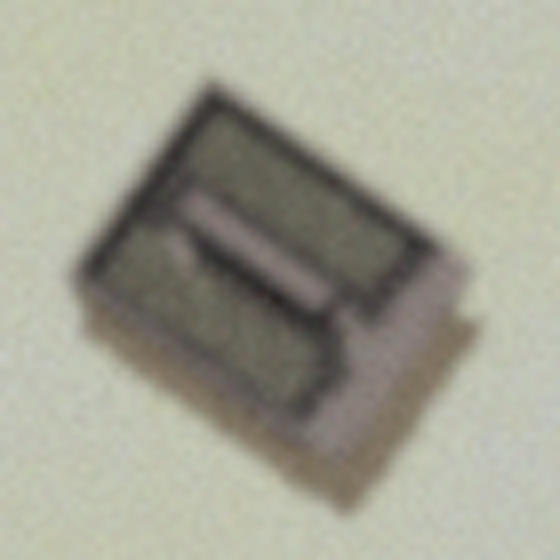

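View pics/t_st.png

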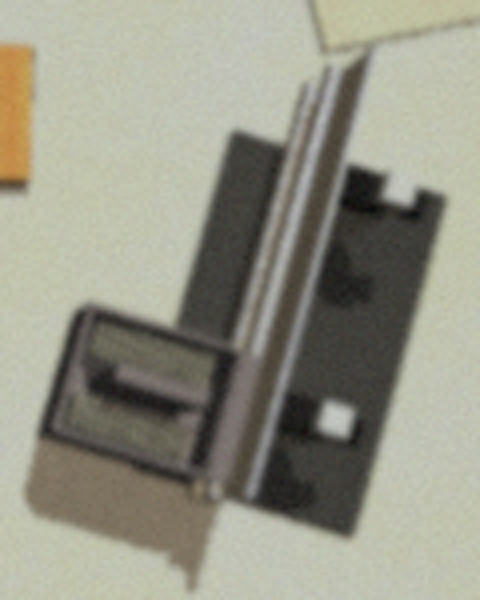

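View pics/s_st.png

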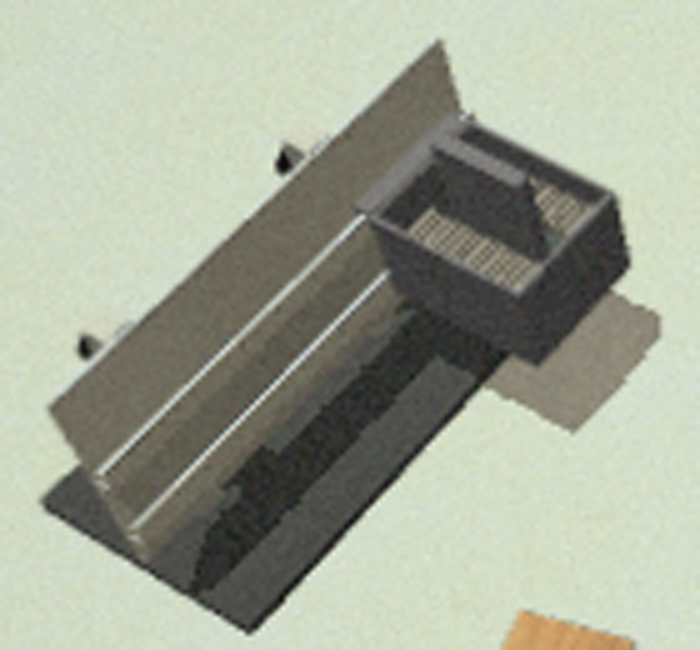

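View pics/s_bin.png

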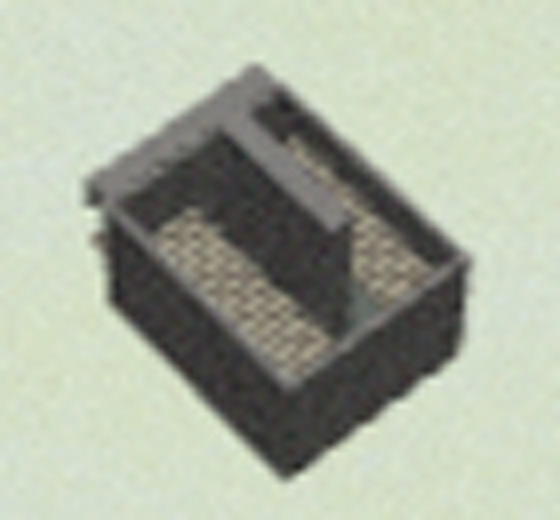

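```bash
python3 - <<'E'
from h import *
t=vision.snapshot("top");s=vision.snapshot("scene")
T=lambda x,y:(250+(x+.5)/8-.5,190+(y+.5)/8-.5)
S=lambda x,y:(245+(x+.5)/8-.5,180+(y+.5)/8-.5)
TS=lambda x,y:(360+(x+.5)/4-.5,125+(y+.5)/4-.5)
SS=lambda x,y:(80+(x+.5)/5-.5,120+(y+.5)/5-.5)
p=lambda n,v:print(n,np.round(v,4))
print("bin rim top z=.075")
for n,c in (("frontA",(212,82)),("frontB",(75,277)),("lipA",(470,272)),("lipB",(320,458))): p(n,onz(t,*T(*c),.075))
for n,c in (("frontA",(468,258)),("frontB",(290,388)),("lipA",(255,65)),("lipB",(88,192))): p(n+" scene",onz(s,*S(*c),.075))
for c in ((183,203),(325,300)): p("grip",onz(t,*T(*c),.12))
for c in ((228,118),(338,218)): p("grip s",onz(s,*S(*c),.12))
print("stand base z~0?")
for c in ((235,130),(447,195),(350,537)): p("base",onz(t,*TS(*c),.0))
for c in ((40,503),(250,632)): p("base s",onz(s,*SS(*c),.0))
# sheet top edge: +y end (top: 372,48), scene (50,405); -y end top (253,497)? scene (440,40)
for n,a,b in (("sheet+y",(372,48),(50,405)),("sheet-y",(250,497),(440,40)),("louv+y",(306,88),(100,473))):
    p(n,tri([ray(t,*TS(*a)),ray(s,*SS(*b))])[0]); print(tri([ray(t,*TS(*a)),ray(s,*SS(*b))])[1])
p("nbr front +y corner",tri([ray(t,*TS(85,303)),ray(s,*SS(518,297))])[0])
p("nbr front -y corner",tri([ray(t,*TS(40,437)),ray(s,*SS(615,197))])[0])
p("nbr bridge +y corner",tri([ray(t,*TS(262,356)),ray(s,*SS(358,208))])[0])
E
```

```text
bin rim top z=.075
frontA [0.5268 0.1921 0.075 ]
frontB [0.4491 0.2475 0.075 ]
lipA [0.4493 0.09   0.075 ]
lipB [0.376  0.1507 0.075 ]
frontA scene [0.452  0.2511 0.075 ]
frontB scene [0.5309 0.1937 0.075 ]
lipA scene [0.3757 0.1423 0.075 ]
lipB scene [0.457  0.0896 0.075 ]
grip [0.4741 0.2028 0.12  ]
grip [0.4358 0.1482 0.12  ]
grip s [0.4377 0.1453 0.12  ]
grip s [0.4755 0.1999 0.12  ]
stand base z~0?
base [ 0.6759 -0.2901  0.    ]
base [ 0.6183 -0.469   0.    ]
base [ 0.3314 -0.3729  0.    ]
base s [ 0.6117 -0.4706  0.    ]
base s [ 0.6723 -0.2886 -0.    ]
sheet+y [ 0.6821 -0.324   0.2634]
[np.float64(0.00037578530808605695), np.float64(0.00037578530808581034)]
sheet-y [ 0.3602 -0.2216  0.2594]
[np.float64(0.0009074025171567274), np.float64(0.0009074025171567233)]
louv+y [ 0.6757 -0.3092  0.1887]
[np.float64(0.01342492689270149), np.float64(0.013424926892701637)]
nbr front +y corner [ 0.5065 -0.1219  0.205 ]
nbr front -y corner [ 0.4093 -0.0899  0.1981]
nbr bridge +y corner [ 0.4644 -0.2479  0.2064]
```

```bash
python3 -m handwheel '[[1,0,0,0,0.12],[1,0,0,0,0.12],[1,0,0,0,0.12],[1,0,0,0,0.12],[1,0,0,0,0.12],[1,0,0,0,0.12],[1,0,0,0,0.12],[1,0,0,0,0.12],[1,0,0,0,0.12],[1,0,0,0,0.12],[1,0,0,0,0.12],[1,0,0,0,0.12],[1,0,0,0,0.12],[1,0,0,0,0.12],[1,0,0,0,0.12]]'
cat > go.py <<'E'
import sys
from h import *
s=telemetry.read_state();T=Tt(s)
tgt=np.array([float(a) for a in sys.argv[1:4]])
print("t",s['time_s'],"pos",s['position'].round(4),"x-ang",np.arctan2(T[1,0],T[0,0]).round(4),"z",T[:3,2].round(3),"F",s['wrist_force'].round(2),"w",round(s['gripper_width'],4),"q6",s['q'][5].round(2))
print("tool shift",(T[:3,:3].T@(tgt-s['position'])).round(4))
E
python3 go.py .4555 .174 .23
```

```text
time_s: 1.6
position: [0.2213, 0.53, 0.2304]
tcp_rot: [0.0, 0.906, 0.424, -0.001]
wrist_force: [0.2, -0.4, 0.5]
gripper_width: 0.0852
t 1.6 pos [0.2213 0.53   0.2304] x-ang 0.8753 z [-0.001 -0.001 -1.   ] F [ 0.19 -0.41  0.49] w 0.0852 q6 1.66
tool shift [-0.1232  0.4079  0.0006]
```

```bash
python3 -m handwheel '[[1,-0.011,0.036,0,0],[1,-0.011,0.036,0,0],[1,-0.011,0.036,0,0],[1,-0.011,0.036,0,0],[1,-0.011,0.036,0,0],[1,-0.011,0.036,0,0],[1,-0.011,0.036,0,0],[1,-0.011,0.036,0,0],[1,-0.011,0.036,0,0],[1,-0.011,0.036,0,0],[1,-0.011,0.036,0,0],[1,0,0,0,-0.04],[1,0,0,0,-0.03]]'
python3 go.py .4555 .174 .23
python3 - <<'E'
from h import *
d=vision.snapshot("wrist"); cv2.imwrite("pics/w1.png",d["frame"][:,:,::-1])
E
```

```text
time_s: 2.68
position: [0.4542, 0.1663, 0.2313]
tcp_rot: [0.001, 0.891, 0.453, 0.002]
wrist_force: [-0.1, 0.0, 0.3]
gripper_width: 0.0857
t 2.6833 pos [0.4542 0.1663 0.2313] x-ang 0.9412 z [ 0.005  0.001 -1.   ] F [-0.14  0.03  0.27] w 0.0857 q6 0.73
tool shift [ 0.0071 -0.0035  0.0014]
```

View pics/w1.png

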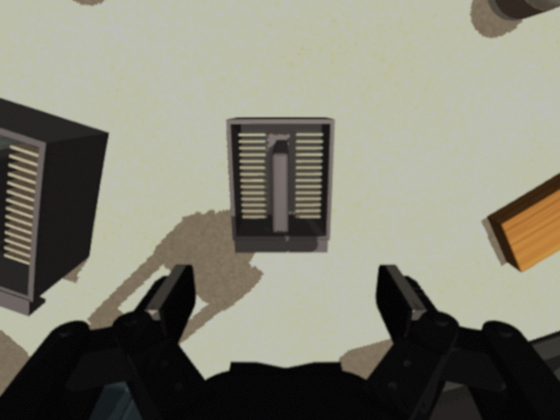

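The wrist picture shows the loose bin almost square in the frame. Its grip top runs from about (280,150) to (281,231), its rim corners are at (228,119) and (334,119), and the lip edge is at (234,251)–(328,251).

```bash
python3 - <<'E'
from h import *
s=telemetry.read_state();d=vision.snapshot("wrist");T=Tt(s)@d['T_tool_cam']
crop(d['frame'],215,105,345,265,4,"pics/w1c.png")
p=lambda n,u,v,z:print(n,onz(d,u,v,z,T).round(4))
p("g0",280.5,150,.12);p("g1",281,231.5,.12)
p("fL",228,119,.075);p("fR",334,119,.075);p("lL",234.5,251,.075);p("lR",328,251,.075)
E
```

```text
g0 [0.4777 0.2045 0.12  ]
g1 [0.4368 0.148  0.12  ]
fL [0.4518 0.2513 0.075 ]
fR [0.5304 0.1942 0.075 ]
lL [0.374  0.1444 0.075 ]
lR [0.4523 0.0872 0.075 ]
```

View pics/w1c.png

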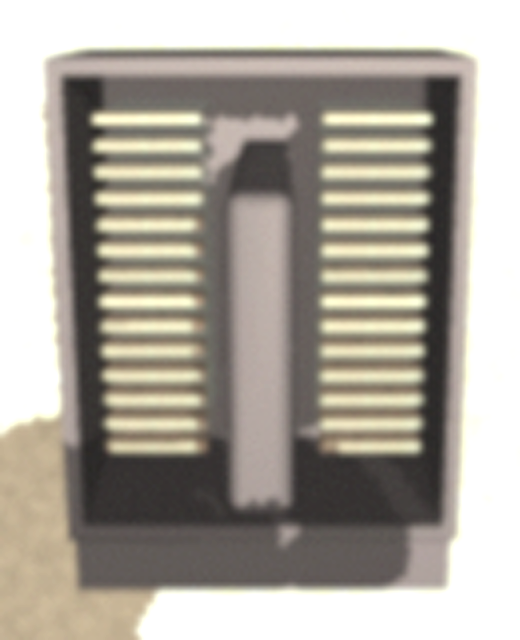

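```bash
python3 -m handwheel '[[1,0.008,-0.0035,0.02,0],[1,0,0,0.03,0],[1,0,0,0.03,0],[1,0,0,0.02,0],[1,0,0,0,0]]'
python3 go.py .456 .1745 .083
```

```text
time_s: 3.2
position: [0.458, 0.1788, 0.1313]
tcp_rot: [0.002, 0.892, 0.452, 0.007]
wrist_force: [-1.4, 0.8, -0.6]
gripper_width: 0.0854
t 3.2 pos [0.458  0.1788 0.1313] x-ang 0.9387 z [ 0.013  0.003 -1.   ] F [-1.37  0.8  -0.62] w 0.0854 q6 0.76
tool shift [-0.0051  0.0005  0.0482]
```

```bash
python3 -m handwheel '[[1,-0.005,0,0.02,0],[1,0,0.0005,0.02,0],[1,0,0,0.008,0],[1,0,0,0,0]]'
python3 go.py .456 .1745 .083
```

```text
time_s: 3.53
position: [0.4563, 0.1771, 0.0846]
tcp_rot: [0.002, 0.891, 0.453, 0.007]
wrist_force: [-0.9, 0.7, 0.7]
gripper_width: 0.0857
t 3.5333 pos [0.4563 0.1771 0.0846] x-ang 0.9402 z [ 0.015  0.003 -1.   ] F [-0.93  0.73  0.69] w 0.0857 q6 0.76
tool shift [-0.0023  0.0012  0.0016]
```

Close on the grip.

```bash
python3 -m handwheel '[[1,-0.002,0.001,0.001,0],[0.1,0,0,0,0],[0.1,0,0,0,0],[0.1,0,0,0,0],[0.1,0,0,0,0],[0.1,0,0,0,0],[0.1,0,0,0,0],[0.1,0,0,0,0],[0.1,0,0,0,0],[0.1,0,0,0,0],[0.1,0,0,0,0]]'
python3 go.py .456 .1745 .083
```

```text
time_s: 4.45
position: [0.4596, 0.1761, 0.0898]
tcp_rot: [0.003, 0.891, 0.453, 0.012]
wrist_force: [0.2, -0.2, -0.1]
gripper_width: 0.013
t 4.45 pos [0.4596 0.1761 0.0898] x-ang 0.9408 z [ 0.024  0.005 -1.   ] F [ 0.17 -0.21 -0.07] w 0.013 q6 0.75
tool shift [-0.0035 -0.0021  0.0067]
```

```bash
python3 -m handwheel '[[0.1,0,0,-0.015,0],[0.1,0,0,-0.03,0],[0.1,0,0,-0.04,0],[0.1,0,0,-0.04,0],[0.1,0,0,-0.03,0]]'
python3 go.py .456 .1745 .265
python3 - <<'E'
from h import *
d=vision.snapshot("wrist"); cv2.imwrite("pics/w2.png",d["frame"][:,:,::-1])
E
```

```text
time_s: 4.87
position: [0.4485, 0.1741, 0.2396]
tcp_rot: [-0.001, 0.892, 0.453, 0.0]
wrist_force: [0.1, 0.1, -2.3]
gripper_width: 0.0133
t 4.8667 pos [0.4485 0.1741 0.2396] x-ang 0.94 z [-0.     0.002 -1.   ] F [ 0.12  0.13 -2.27] w 0.0133 q6 0.75
tool shift [ 0.0048  0.0058 -0.0254]
```

View pics/w2.png

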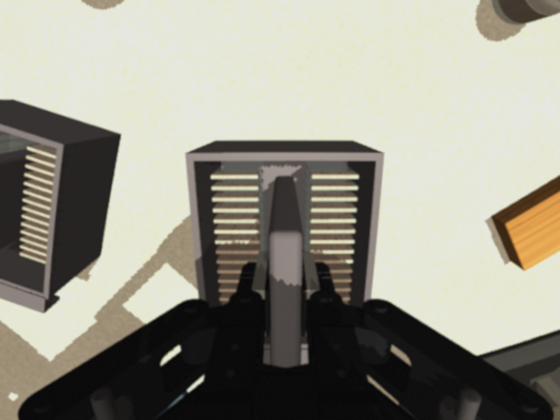

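```bash
python3 - <<'E'
from h import *
t=vision.snapshot("top");s=vision.snapshot("scene")
crop(t['frame'],400,125,480,195,8,"pics/t_a.png")
crop(t['frame'],395,190,455,270,8,"pics/t_b.png")
crop(s['frame'],80,185,170,245,8,"pics/s_a.png")
E
```

```text
(no output)
```

View pics/t_a.png

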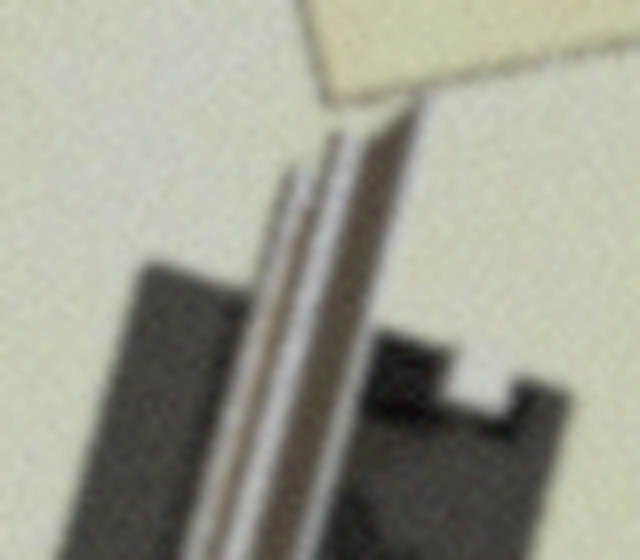

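View pics/s_a.png

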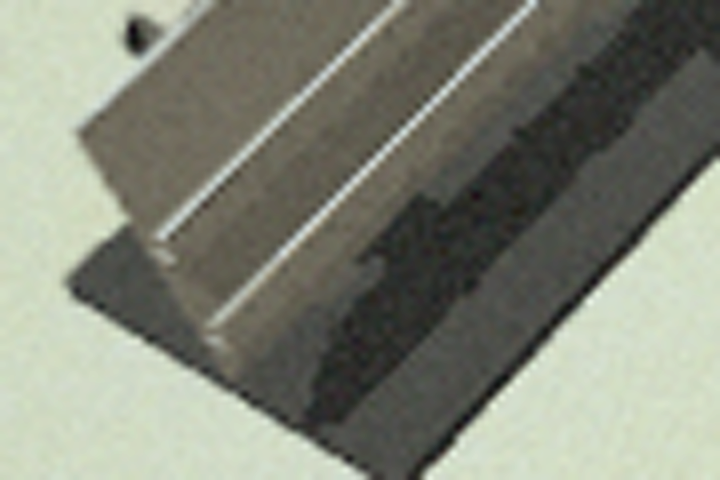

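View pics/t_b.png

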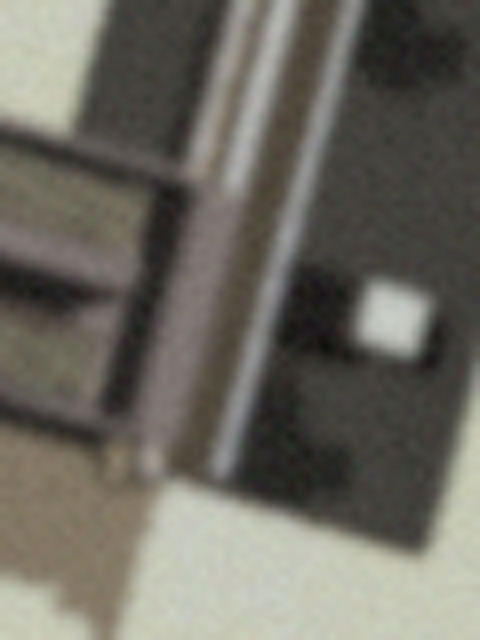

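```bash
python3 - <<'E'
from h import *
t=vision.snapshot("top");s=vision.snapshot("scene")
A=lambda x,y:(400+(x+.5)/8-.5,125+(y+.5)/8-.5)
B=lambda x,y:(395+(x+.5)/8-.5,190+(y+.5)/8-.5)
S=lambda x,y:(80+(x+.5)/8-.5,185+(y+.5)/8-.5)
p=lambda n,v:print(n,np.round(v[0],4),np.round(v[1],4))
p("louv+y",tri([ray(t,*A(346,133)),ray(s,*S(161,239))]))
p("lowlouv+y",tri([ray(t,*A(297,175)),ray(s,*S(211,326))]))
p("sheet+y",tri([ray(t,*A(422,97)),ray(s,*S(80,130))]))
for z in (.197,.201,.205): print("louv -y end",z,onz(t,*B(152,465),z).round(4),"+y",onz(t,*A(346,133),z).round(4), onz(s,*S(161,239),z).round(4))
for z in (.257,.261,.265): print("sheet -y end",z,onz(t,*B(222,478),z).round(4),"+y",onz(t,*A(422,97),z).round(4), onz(s,*S(80,130),z).round(4))
E
```

```text
louv+y [ 0.6843 -0.3154  0.199 ] [0.0011 0.0011]
lowlouv+y [ 0.6831 -0.3165  0.1363] [0.0028 0.0028]
sheet+y [ 0.6823 -0.3237  0.2626] [0.0008 0.0008]
louv -y end 0.197 [ 0.3656 -0.2136  0.197 ] +y [ 0.6842 -0.315   0.197 ] [ 0.6834 -0.3178  0.197 ]
louv -y end 0.201 [ 0.3655 -0.2126  0.201 ] +y [ 0.6833 -0.3137  0.201 ] [ 0.6855 -0.3153  0.201 ]
louv -y end 0.205 [ 0.3654 -0.2116  0.205 ] +y [ 0.6824 -0.3125  0.205 ] [ 0.6876 -0.3128  0.205 ]
sheet -y end 0.257 [ 0.3593 -0.2236  0.257 ] +y [ 0.6833 -0.3248  0.257 ] [ 0.6793 -0.3284  0.257 ]
sheet -y end 0.261 [ 0.3592 -0.2225  0.261 ] +y [ 0.6824 -0.3235  0.261 ] [ 0.6815 -0.3257  0.261 ]
sheet -y end 0.265 [ 0.3591 -0.2215  0.265 ] +y [ 0.6814 -0.3221  0.265 ] [ 0.6838 -0.323   0.265 ]
```

```bash
python3 -m handwheel '[[0.1,0,0,-0.012,-0.08],[0.1,0,0,-0.01,-0.08],[0.1,0,0,-0.005,-0.08],[0.1,0,0,0,-0.08]]'
python3 go.py .588 -.163 .265
```

```text
time_s: 5.45
position: [0.4423, 0.1731, 0.2535]
tcp_rot: [-0.006, 0.805, 0.594, -0.009]
wrist_force: [0.2, 0.4, -2.1]
gripper_width: 0.0131
t 5.45 pos [0.4423 0.1731 0.2535] x-ang 1.2711 z [-0.022 -0.001 -1.   ] F [ 0.2   0.41 -2.1 ] w 0.0131 q6 0.42
tool shift [-0.2782  0.2382 -0.0143]
```

```bash
python3 -m handwheel '[[0.1,-0.015,0.012,0,0],[0.1,-0.028,0.024,-0.003,0],[0.1,-0.028,0.024,-0.003,0],[0.1,-0.028,0.024,-0.003,0],[0.1,-0.028,0.024,0,0],[0.1,-0.028,0.024,0,0],[0.1,-0.028,0.024,0,0],[0.1,-0.02,0.024,0,0],[0.1,-0.015,0.012,0,0]]'
python3 go.py .588 -.163 .265
```

```text
time_s: 6.2
position: [0.5551, -0.0795, 0.2375]
tcp_rot: [-0.036, 0.801, 0.597, -0.011]
wrist_force: [-4.7, 80.5, 51.6]
gripper_width: 0.013
t 6.2 pos [ 0.5551 -0.0795  0.2375] x-ang 1.2808 z [-0.061  0.045 -0.997] F [-4.72 80.47 51.58] w 0.013 q6 -0.08
tool shift [-0.0699  0.0532 -0.0332]
```

The bin's lip side has run into the neighbour on the diagonal approach. I'll back straight off.

```bash
python3 -m handwheel '[[0.1,0.01,0,0,0]]'; python3 -m handwheel '[[0.1,0.02,0,0,0],[0.1,0.02,0,-0.01,0]]'
python3 go.py .588 -.163 .265
python3 - <<'E'
from h import *
for n in("scene","wrist"):
    d=vision.snapshot(n); cv2.imwrite(f"pics/{n}3.png",d["frame"][:,:,::-1])
    if n=="scene": crop(d['frame'],80,110,260,245,4,"pics/s3c.png")
E
```

```text
time_s: 6.28
position: [0.5586, -0.068, 0.2373]
tcp_rot: [-0.041, 0.802, 0.596, -0.009]
wrist_force: [-0.6, -5.0, 3.2]
gripper_width: 0.0125
time_s: 6.45
position: [0.5682, -0.0301, 0.2424]
tcp_rot: [-0.046, 0.803, 0.594, -0.012]
wrist_force: [-1.1, -0.4, -2.2]
gripper_width: 0.0129
t 6.45 pos [ 0.5682 -0.0301  0.2424] x-ang 1.2721 z [-0.074  0.06  -0.995] F [-1.1  -0.37 -2.17] w 0.0129 q6 0.01
tool shift [-0.1203  0.0554 -0.032 ]
```

View pics/s3c.png

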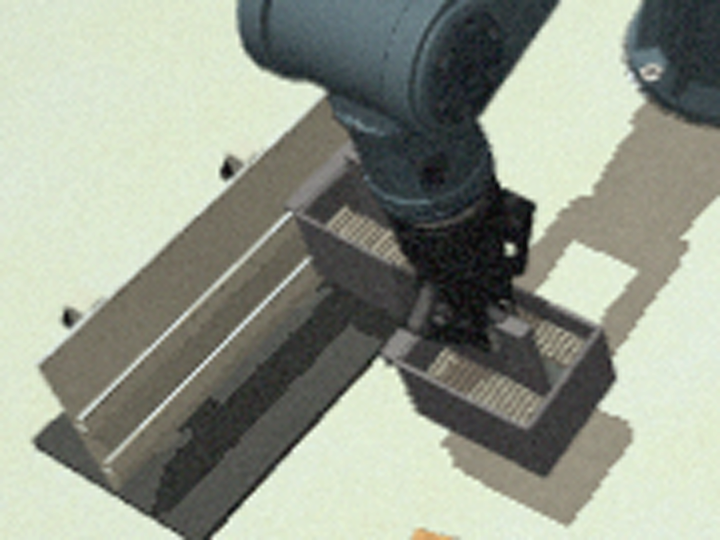

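View pics/wrist3.png

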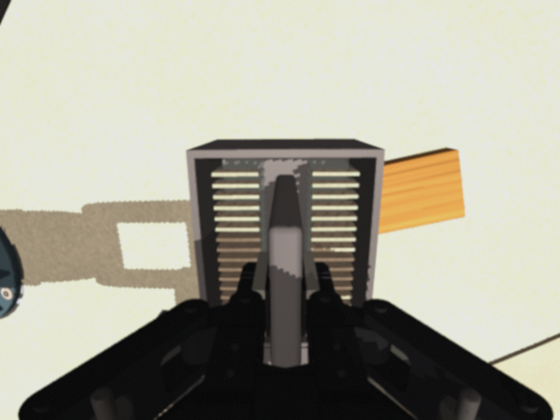

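```bash
python3 -m handwheel '[[0.1,0,0,0,0],[0.1,0,0,0,0],[0.1,0,0,0,0],[0.1,0,0,0,0]]'
python3 go.py .588 -.163 .265; python3 -m handwheel '[[0.1,0.02,0,0,0],[0.1,0.02,0,0,0],[0.1,0.0,0,0,0]]'; python3 go.py .588 -.163 .265
```

```text
time_s: 6.88
position: [0.5667, -0.0292, 0.2383]
tcp_rot: [-0.048, 0.802, 0.596, -0.014]
wrist_force: [0.6, 0.9, -1.2]
gripper_width: 0.0131
t 6.8833 pos [ 0.5667 -0.0292  0.2383] x-ang 1.2763 z [-0.08   0.06  -0.995] F [ 0.63  0.93 -1.21] w 0.0131 q6 0.01
tool shift [-0.1208  0.056  -0.0363]
time_s: 7.13
position: [0.5773, 0.0071, 0.2375]
tcp_rot: [-0.049, 0.803, 0.593, -0.015]
wrist_force: [0.1, 0.5, -1.6]
gripper_width: 0.0128
t 7.1333 pos [0.5773 0.0071 0.2375] x-ang 1.2706 z [-0.083  0.061 -0.995] F [ 0.11  0.46 -1.58] w 0.0128 q6 0.08
tool shift [-0.1583  0.057  -0.0386]
```

```bash
python3 -m handwheel '[[0.1,0,0.02,-0.004,0],[0.1,0,0.02,-0.004,0],[0.1,0,0.02,-0.004,0],[0.1,0,0.01,-0.004,0],[0.1,0,0,-0.005,0]]'
cat > st.py <<'E'
from h import *
def rotq(q): return R.from_quat([q[1],q[2],q[3],q[0]]).as_matrix()
q=np.array([.003,.891,.453,.012]);q/=np.linalg.norm(q)
G=np.eye(4);G[:3,:3]=rotq(q);G[:3,3]=[.4596,.1761,.0898]
Bw=np.eye(4);Bw[:3,:3]=R.from_euler('z',.942-np.pi).as_matrix();Bw[:3,3]=[.456,.1745,0]
TB=np.linalg.inv(G)@Bw   # tool->bin
TB[1,3]=TB[1,3]*0.5
St=np.eye(4);St[:3,:3]=R.from_euler('z',-1.880).as_matrix()
St[:3,3]=np.array([.5244,-.2635,0])+.010*St[:3,0]   # louver centre at -10 (as clamped)
ZL=.2005
def binpose(s): return np.linalg.inv(St)@Tt(s)@TB
if __name__=="__main__":
    s=telemetry.read_state();B=binpose(s);T=Tt(s)
    f=lambda x,y,z:((B@[x,y,z,1])[:3]*1000).round(1)
    print("t",s['time_s'].round(2),"F stand",(St[:3,:3].T@s['wrist_force']).round(1),"w",round(s['gripper_width'],4),"tcp",s['position'].round(4))
    print("origin",f(0,0,0),"yaw",np.arctan2(B[1,0],B[0,0]).round(3),"binz",B[:3,2].round(3))
    print("lip foot -y",f(.07175,-.048,.057),"mid",f(.07175,0,.057),"+y",f(.07175,.048,.057))
    W=St[:3,:3]@np.eye(3); M=T[:3,:3].T@St[:3,:3]
    print("tool shift per stand x,y,z:\n",M.T.round(3))
E
python3 st.py
```

```text
time_s: 7.55
position: [0.6447, -0.0177, 0.2477]
tcp_rot: [-0.051, 0.803, 0.593, -0.019]
wrist_force: [-0.9, -0.4, -2.8]
gripper_width: 0.0131Traceback (most recent call last):
  File "st.py", line 15, in <module>
    print("t",s['time_s'].round(2),"F stand",(St[:3,:3].T@s['wrist_force']).round(1),"w",round(s['gripper_width'],4),"tcp",s['position'].round(4))
              ^^^^^^^^^^^^^^^^^
AttributeError: 'float' object has no attribute 'round'
```

```bash
sed -i "s/s\['time_s'\].round(2)/round(s['time_s'],2)/" st.py; python3 st.py
```

```text
t 7.55 F stand [ 0.7 -0.7 -2.8] w 0.0131 tcp [ 0.6447 -0.0177  0.2477]
origin [-278.3   28.8  158.5] yaw 0.012 binz [0.011 0.121 0.993]
lip foot -y [-205.3  -11.1  220. ] mid [-205.9   36.5  214.2] +y [-206.6   84.2  208.5]
tool shift per stand x,y,z:
 [[-0.999 -0.012 -0.03 ]
 [-0.009  0.994 -0.105]
 [ 0.031 -0.104 -0.994]]
```

```bash
python3 -m handwheel '[[0.1,-0.02,0,-0.004,0],[0.1,-0.035,0,-0.003,0],[0.1,-0.035,0,-0.003,0],[0.1,-0.035,0,-0.003,0],[0.1,-0.03,0,-0.003,0],[0.1,-0.01,0,-0.002,0]]'; python3 st.py
```

```text
time_s: 8.05
position: [0.5929, -0.1816, 0.2597]
tcp_rot: [-0.053, 0.802, 0.595, -0.02]
wrist_force: [-0.1, 1.2, -2.8]
gripper_width: 0.0127
t 8.05 F stand [-1.1 -0.5 -2.8] w 0.0127 tcp [ 0.5929 -0.1816  0.2597]
origin [-106.4   28.9  170.6] yaw 0.017 binz [0.01  0.125 0.992]
lip foot -y [-33.2 -10.4 232.3] mid [-34.1  37.2 226.3] +y [-34.9  84.9 220.3]
tool shift per stand x,y,z:
 [[-0.999 -0.017 -0.029]
 [-0.013  0.994 -0.109]
 [ 0.031 -0.108 -0.994]]
```

Take a look before engaging.

```bash
python3 - <<'E'
from h import *
d=vision.snapshot("wrist"); cv2.imwrite("pics/w4.png",d["frame"][:,:,::-1])
d=vision.snapshot("scene");crop(d['frame'],80,110,240,250,5,"pics/s4.png")
d=vision.snapshot("top");crop(d['frame'],360,125,480,275,4,"pics/t4.png")
E
```

```text
(no output)
```

View pics/w4.png

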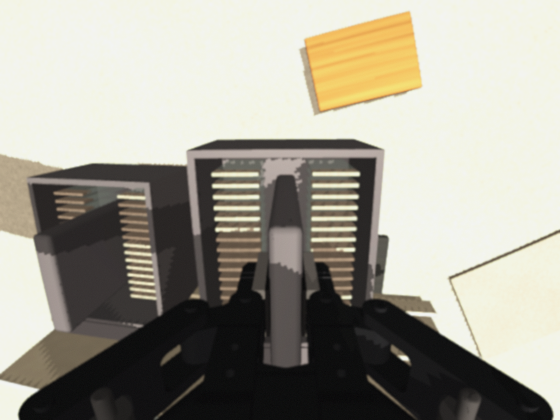

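View pics/s4.png

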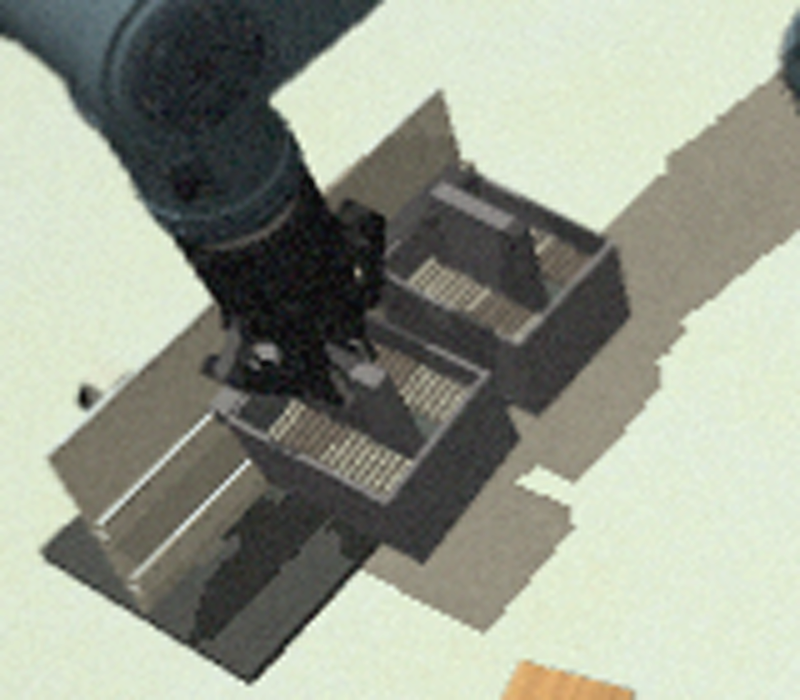

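View pics/t4.png

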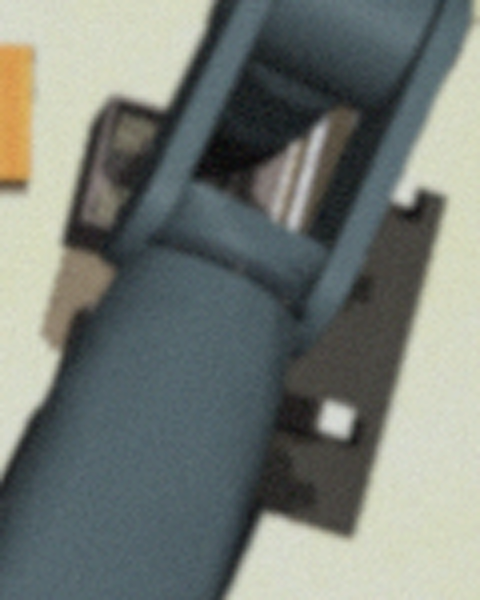

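```bash
python3 -m handwheel '[[0.1,-0.012,0,-0.001,0],[0.1,-0.010,0,-0.001,0]]'; python3 st.py;  python3 -m handwheel '[[0.1,-0.004,0,-0.001,0]]'; python3 st.py|head -3
```

```text
time_s: 8.37
position: [0.5881, -0.1966, 0.2608]
tcp_rot: [-0.054, 0.8, 0.597, -0.019]
wrist_force: [-0.1, -0.4, -2.7]
gripper_width: 0.0127
t 8.37 F stand [ 0.4  0.  -2.7] w 0.0127 tcp [ 0.5881 -0.1966  0.2608]
origin [-90.9  28.9 171.7] yaw 0.022 binz [0.014 0.125 0.992]
lip foot -y [-17.3 -10.  233.1] mid [-18.4  37.6 227.1] +y [-19.5  85.2 221.1]
tool shift per stand x,y,z:
 [[-0.999 -0.022 -0.033]
 [-0.018  0.994 -0.109]
 [ 0.035 -0.109 -0.993]]
time_s: 8.45
position: [0.5867, -0.2008, 0.2616]
tcp_rot: [-0.054, 0.8, 0.597, -0.019]
wrist_force: [-0.3, 0.1, -2.5]
gripper_width: 0.0128
t 8.45 F stand [-0.  -0.3 -2.5] w 0.0128 tcp [ 0.5867 -0.2008  0.2616]
origin [-86.5  28.8 172.5] yaw 0.022 binz [0.013 0.126 0.992]
lip foot -y [-12.8 -10.  233.9] mid [-14.   37.6 227.9] +y [-15.2  85.2 221.9]
```

```bash
python3 -m handwheel '[[0.1,-0.004,0,-0.001,0]]'; python3 st.py|head -3
```

```text
time_s: 8.53
position: [0.5856, -0.2045, 0.2624]
tcp_rot: [-0.054, 0.8, 0.597, -0.019]
wrist_force: [-1.0, -0.1, -2.2]
gripper_width: 0.0129
t 8.53 F stand [ 0.4 -1.  -2.2] w 0.0129 tcp [ 0.5856 -0.2045  0.2624]
origin [-82.6  28.9 173.3] yaw 0.023 binz [0.013 0.126 0.992]
lip foot -y [ -8.9  -9.9 234.7] mid [-10.1  37.7 228.7] +y [-11.3  85.3 222.7]
```

```bash
python3 -m handwheel '[[0.1,-0.003,0,0,0.012]]'; python3 st.py|head -3;python3 -m handwheel '[[0.1,-0.003,0,0,0.012]]'; python3 st.py|head -3
```

```text
time_s: 8.62
position: [0.5849, -0.2075, 0.2625]
tcp_rot: [-0.054, 0.803, 0.593, -0.019]
wrist_force: [1.3, 0.5, -1.1]
gripper_width: 0.0129
t 8.62 F stand [-0.9  1.1 -1.1] w 0.0129 tcp [ 0.5849 -0.2075  0.2625]
origin [-79.6  29.  173.4] yaw 0.011 binz [0.014 0.126 0.992]
lip foot -y [ -6.4 -10.6 234.9] mid [ -7.1  37.  228.9] +y [ -7.7  84.6 222.9]
time_s: 8.7
position: [0.584, -0.2102, 0.2624]
tcp_rot: [-0.054, 0.807, 0.588, -0.019]
wrist_force: [-0.0, 0.6, -2.0]
gripper_width: 0.0129
t 8.7 F stand [-0.5 -0.2 -2. ] w 0.0129 tcp [ 0.584  -0.2102  0.2624]
origin [-76.8  29.  173.3] yaw -0.001 binz [0.014 0.126 0.992]
lip foot -y [ -4.2 -11.5 234.9] mid [ -4.2  36.1 228.9] +y [ -4.2  83.7 222.8]
```

```bash
python3 -m handwheel '[[0.1,-0.002,0,0,0]]'; python3 st.py|head -3
```

```text
time_s: 8.78
position: [0.5836, -0.2119, 0.2623]
tcp_rot: [-0.054, 0.807, 0.587, -0.019]
wrist_force: [3.1, 5.7, 0.5]
gripper_width: 0.0127
t 8.78 F stand [-6.4  1.2  0.5] w 0.0127 tcp [ 0.5836 -0.2119  0.2623]
origin [-75.1  29.1 173.3] yaw -0.002 binz [0.015 0.126 0.992]
lip foot -y [ -2.5 -11.5 234.8] mid [ -2.5  36.2 228.8] +y [ -2.5  83.8 222.7]
```

```bash
python3 -m handwheel '[[0.1,0.0025,0,0,0],[0.1,0,0.001,0.008,0],[0.1,0,0.0005,0.005,0]]'; python3 st.py|head -3
```

```text
time_s: 9.03
position: [0.5854, -0.209, 0.2498]
tcp_rot: [-0.053, 0.807, 0.587, -0.018]
wrist_force: [-0.2, 0.3, -2.6]
gripper_width: 0.0129
t 9.03 F stand [-0.3 -0.3 -2.6] w 0.0129 tcp [ 0.5854 -0.209   0.2498]
origin [-78.3  30.2 160.7] yaw -0.002 binz [0.014 0.123 0.992]
lip foot -y [ -5.8 -10.6 222.1] mid [ -5.8  37.1 216.2] +y [ -5.8  84.7 210.3]
```

```bash
python3 -m handwheel '[[0.1,-0.0015,0,0.003,0],[0.1,0,0,0.003,0]]'; python3 st.py|head -3; python3 -m handwheel '[[0.1,0,0,0.003,0]]'; python3 st.py|head -3
```

```text
time_s: 9.2
position: [0.5839, -0.2095, 0.2418]
tcp_rot: [-0.054, 0.807, 0.588, -0.019]
wrist_force: [0.2, -0.6, -1.8]
gripper_width: 0.0128
t 9.2 F stand [ 0.5  0.4 -1.8] w 0.0128 tcp [ 0.5839 -0.2095  0.2418]
origin [-77.4  28.8 152.7] yaw -0.001 binz [0.014 0.125 0.992]
lip foot -y [ -4.8 -11.8 214.3] mid [ -4.8  35.8 208.3] +y [ -4.9  83.5 202.2]
time_s: 9.28
position: [0.5834, -0.2091, 0.238]
tcp_rot: [-0.054, 0.807, 0.588, -0.019]
wrist_force: [0.6, 0.0, -2.1]
gripper_width: 0.0127
t 9.28 F stand [-0.2  0.6 -2.1] w 0.0127 tcp [ 0.5834 -0.2091  0.238 ]
origin [-77.6  28.1 149. ] yaw -0.001 binz [0.014 0.126 0.992]
lip foot -y [ -5.  -12.4 210.5] mid [ -5.1  35.2 204.5] +y [ -5.1  82.8 198.4]
```

Right at the louver edge now; lower in small steps.

```bash
for i in 1; do python3 -m handwheel '[[0.1,0,0,0.002,0]]'>/dev/null; python3 st.py|head -3; python3 -m handwheel '[[0.1,0,0,0.002,0]]'>/dev/null; python3 st.py|head -3;  done
```

```text
t 9.37 F stand [ 0.6 -0.6 -2.2] w 0.0127 tcp [ 0.5829 -0.2089  0.2352]
origin [-77.8  27.5 146.2] yaw -0.001 binz [0.014 0.127 0.992]
lip foot -y [ -5.1 -13.  207.8] mid [ -5.2  34.6 201.7] +y [ -5.2  82.3 195.6]
t 9.45 F stand [ 0.9 -0.6 -1.7] w 0.0129 tcp [ 0.5827 -0.2086  0.2328]
origin [-77.9  27.1 143.7] yaw -0.001 binz [0.015 0.127 0.992]
lip foot -y [ -5.3 -13.3 205.3] mid [ -5.3  34.3 199.2] +y [ -5.4  81.9 193.1]
```

```bash
python3 -m handwheel '[[0.1,-0.001,0,0.002,0]]'>/dev/null; python3 st.py|head -3; python3 -m handwheel '[[0.1,0,0,0.002,0]]'>/dev/null; python3 st.py|head -3; python3 -m handwheel '[[0.1,0,0,0.002,0]]'>/dev/null; python3 st.py|head -3
```

```text
t 9.53 F stand [-0.3  0.6 -2.6] w 0.0129 tcp [ 0.5821 -0.2093  0.2305]
origin [-77.   26.8 141.4] yaw -0.001 binz [0.015 0.128 0.992]
lip foot -y [ -4.4 -13.6 203. ] mid [ -4.5  34.  196.9] +y [ -4.5  81.6 190.8]
t 9.62 F stand [-0.5 -0.6 -3.1] w 0.0131 tcp [ 0.5818 -0.2094  0.2283]
origin [-76.9  26.5 139.2] yaw -0.001 binz [0.014 0.128 0.992]
lip foot -y [ -4.3 -13.9 200.9] mid [ -4.3  33.8 194.7] +y [ -4.4  81.4 188.6]
t 9.7 F stand [-3.7 -1.7  6.2] w 0.0128 tcp [ 0.5818 -0.2092  0.2265]
origin [-77.   26.5 137.4] yaw -0.001 binz [0.015 0.127 0.992]
lip foot -y [ -4.4 -14.  199. ] mid [ -4.5  33.6 192.9] +y [ -4.5  81.3 186.8]
```

Contact is at the height expected for the bridge's +y end on the louver. I'll keep lowering gently so contact levels the bin.

```bash
for i in 1; do python3 -m handwheel '[[0.1,0,0,0.001,0]]'>/dev/null; python3 st.py|head -3; python3 -m handwheel '[[0.1,0,0,0.001,0]]'>/dev/null; python3 st.py|head -3;  done
```

```text
t 9.78 F stand [-2.2 -3.   4.9] w 0.013 tcp [ 0.582  -0.2092  0.2265]
origin [-77.1  26.7 137.4] yaw -0.001 binz [0.014 0.126 0.992]
lip foot -y [ -4.5 -13.8 199. ] mid [ -4.6  33.9 193. ] +y [ -4.6  81.5 186.9]
t 9.87 F stand [-1.8 -1.9  2.2] w 0.0127 tcp [ 0.582  -0.2092  0.2266]
origin [-77.1  26.9 137.5] yaw -0.001 binz [0.014 0.125 0.992]
lip foot -y [ -4.5 -13.6 199.1] mid [ -4.5  34.  193.1] +y [ -4.6  81.6 187.1]
```

```bash
python3 -m handwheel '[[0.1,0,0,0.003,0]]'>/dev/null; python3 st.py|head -3; python3 -m handwheel '[[0.1,0,0,0.003,0]]'>/dev/null; python3 st.py|head -3; python3 -m handwheel '[[0.1,0,0,0.003,0]]'>/dev/null; python3 st.py|head -3
```

```text
t 9.95 F stand [-4.2 -2.4  7.7] w 0.0128 tcp [ 0.5825 -0.2093  0.2253]
origin [-77.1  27.6 136.2] yaw -0.001 binz [0.013 0.122 0.992]
lip foot -y [ -4.5 -13.1 197.7] mid [ -4.6  34.5 191.8] +y [ -4.6  82.2 186. ]
t 10.03 F stand [-2.2 -1.4  7.8] w 0.0128 tcp [ 0.583  -0.2093  0.2245]
origin [-77.1  28.3 135.4] yaw -0.0 binz [0.012 0.119 0.993]
lip foot -y [ -4.6 -12.5 196.8] mid [ -4.7  35.1 191.1] +y [ -4.7  82.8 185.3]
t 10.12 F stand [-2.7 -4.  10.5] w 0.0132 tcp [ 0.5835 -0.2094  0.2238]
origin [-77.1  29.2 134.6] yaw -0.0 binz [0.012 0.116 0.993]
lip foot -y [ -4.7 -11.9 196. ] mid [ -4.7  35.8 190.4] +y [ -4.8  83.4 184.8]
```

```bash
python3 -m handwheel '[[0.1,0,0,0.004,0],[0.1,0,0,0.004,0],[0.1,0,0,0.004,0]]'>/dev/null; python3 st.py|head -3; python3 -m handwheel '[[0.1,0,0,0.004,0],[0.1,0,0,0.004,0],[0.1,0,0,0.004,0],[0.1,0,0,0.004,0]]'>/dev/null; python3 st.py|head -3
```

```text
t 10.37 F stand [ -2.8 -10.3  19.1] w 0.0128 tcp [ 0.5848 -0.209   0.222 ]
origin [-77.7  31.2 132.8] yaw -0.001 binz [0.009 0.106 0.994]
lip foot -y [ -5.4 -10.6 193.9] mid [ -5.4  37.2 188.8] +y [ -5.4  84.9 183.7]
t 10.7 F stand [-3.6 -8.7 16.9] w 0.0133 tcp [ 0.5849 -0.2089  0.2215]
origin [-77.4  32.  132.1] yaw -0.002 binz [0.004 0.096 0.995]
lip foot -y [ -5.5 -10.4 193.2] mid [ -5.4  37.4 188.6] +y [ -5.3  85.1 184. ]
```

```bash
python3 -m handwheel '[[0.1,0,-0.002,0.004,0],[0.1,0,-0.002,0.004,0],[0.1,0,-0.002,0.004,0]]'>/dev/null; python3 st.py|head -3; python3 -m handwheel '[[0.1,0,-0.002,0.004,0],[0.1,0,-0.002,0.004,0],[0.1,0,-0.002,0.004,0],[0.1,0,-0.002,0.004,0]]'>/dev/null; python3 st.py|head -3
```

```text
t 10.95 F stand [-1.9 -1.3 11.6] w 0.0132 tcp [ 0.5839 -0.2087  0.2207]
origin [-77.   32.9 131.2] yaw -0.002 binz [0.    0.076 0.997]
lip foot -y [ -5.3 -10.8 191.7] mid [ -5.2  37.1 188. ] +y [ -5.1  84.9 184.3]
t 11.28 F stand [-2.9 -2.  12.5] w 0.0128 tcp [ 0.5837 -0.2083  0.2192]
origin [-76.9  35.1 129.6] yaw -0.002 binz [-0.003  0.048  0.999]
lip foot -y [ -5.4 -10.3 189.1] mid [ -5.3  37.7 186.7] +y [ -5.2  85.6 184.4]
```

Levelling well; a few more rows.

```bash
python3 -m handwheel '[[0.1,0,-0.002,0.004,0],[0.1,0,-0.002,0.004,0],[0.1,0,-0.002,0.004,0],[0.1,0,-0.002,0.004,0]]'>/dev/null; python3 st.py|head -3; python3 -m handwheel '[[0.1,0,-0.002,0.003,0],[0.1,0,-0.001,0.003,0],[0.1,0,-0.001,0.003,0]]'>/dev/null; python3 st.py|head -3
python3 - <<'E'
from h import *
d=vision.snapshot("scene");crop(d['frame'],80,110,240,250,5,"pics/s5.png")
E
```

```text
t 11.62 F stand [-3.  -1.5 12.6] w 0.0127 tcp [ 0.5835 -0.2079  0.218 ]
origin [-76.9  37.3 128.3] yaw -0.002 binz [-0.007  0.021  1.   ]
lip foot -y [ -5.6  -9.7 186.8] mid [ -5.5  38.3 185.8] +y [ -5.4  86.3 184.8]
t 11.87 F stand [-2.2 -4.3 14.2] w 0.0129 tcp [ 0.5836 -0.2077  0.2179]
origin [-76.9  38.5 128.2] yaw -0.001 binz [-0.009  0.007  1.   ]
lip foot -y [ -5.7  -9.2 186.2] mid [ -5.7  38.8 185.8] +y [ -5.6  86.8 185.5]
```

View pics/s5.png

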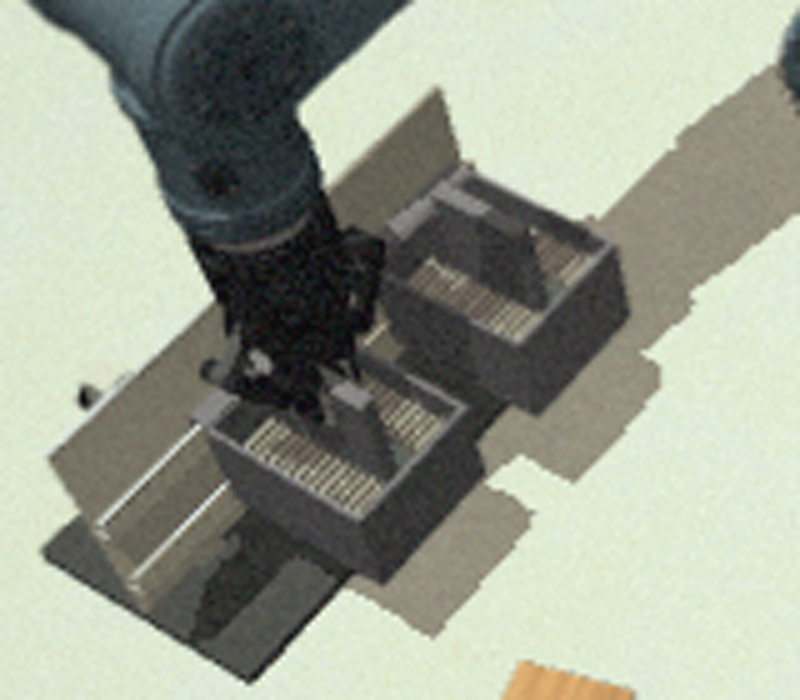

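The picture shows the bin level on the louver, clear of the neighbour, with its bridge over the strip at about crop (215,400). Releasing.

```bash
python3 -m handwheel '[[0.1,0,0,-0.001,0],[0.1,0,0,0,0],[0.25,0,0,0,0],[0.35,0,0,0,0],[0.45,0,0,-0.001,0],[0.45,0,0,-0.001,0],[0.45,0,0,-0.001,0],[0.45,0,0,0,0],[0.45,0,0,0,0],[0.45,0,0,0,0]]'; python3 st.py
python3 - <<'E'
from h import *
d=vision.snapshot("scene");crop(d['frame'],80,110,240,250,5,"pics/s6.png")
d=vision.snapshot("wrist"); cv2.imwrite("pics/w6.png",d["frame"][:,:,::-1])
E
```

```text
time_s: 12.75
position: [0.584, -0.2084, 0.2223]
tcp_rot: [0.002, 0.808, 0.589, 0.007]
wrist_force: [0.9, 0.8, -0.1]
gripper_width: 0.0381
t 12.75 F stand [-1.1  0.6 -0.1] w 0.0381 tcp [ 0.584  -0.2084  0.2223]
origin [-76.3  39.4 132.5] yaw -0.001 binz [-0.01   0.004  1.   ]
lip foot -y [ -5.2  -8.5 190.5] mid [ -5.1  39.5 190.3] +y [ -5.1  87.5 190.1]
tool shift per stand x,y,z:
 [[-1.     0.003 -0.009]
 [ 0.003  1.     0.012]
 [ 0.009  0.012 -1.   ]]
```

View pics/s6.png

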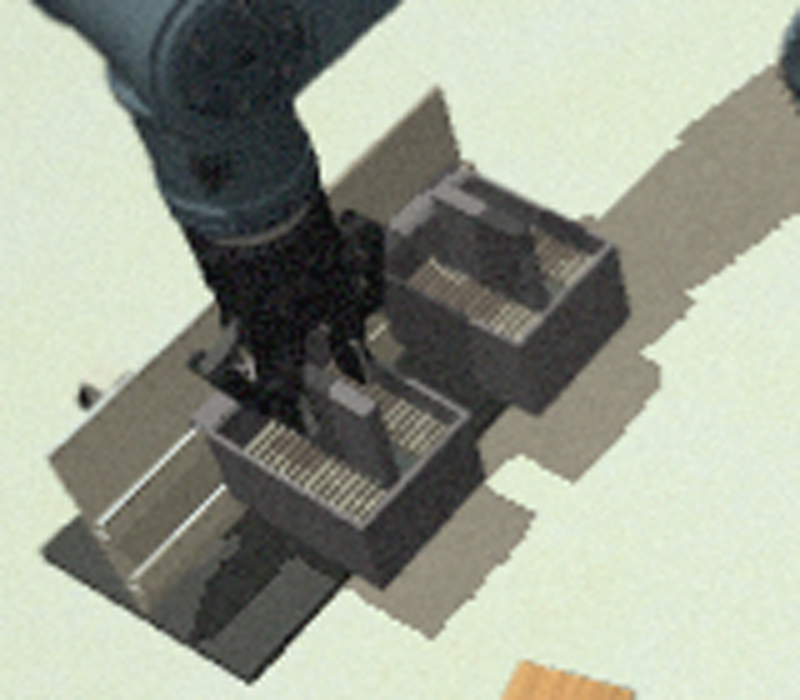

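View pics/w6.png

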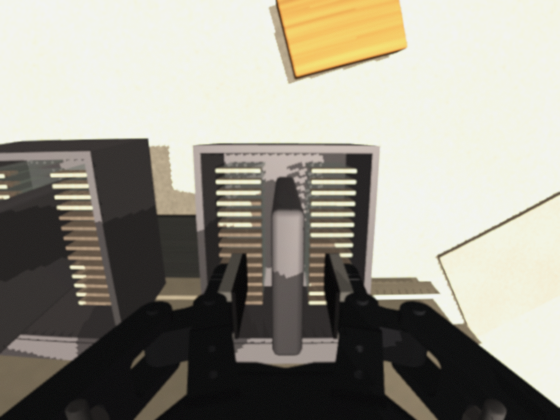

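Bin hangs level and the fingers are clear of the grip on both sides: grip at wrist (287,280), fingers at (232,280) and (335,280). I'll hold a moment, then close on the grip again and slide.

```bash
python3 -m handwheel '[[0.45,0,0,0,0],[0.45,0,0,0,0],[0.45,0,0,0,0],[0.45,0,0,0,0],[0.45,0,0,0,0]]'; python3 st.py|head -2; python3 -m handwheel '[[0.1,0,0,0,0],[0.1,0,0,0,0],[0.1,0,0,0,0],[0.1,0,0,0,0],[0.1,0,0,0,0],[0.1,0,0,0,0]]'; python3 st.py
```

```text
time_s: 13.27
position: [0.584, -0.2083, 0.2222]
tcp_rot: [0.002, 0.808, 0.589, 0.007]
wrist_force: [-1.7, -0.5, -0.2]
gripper_width: 0.0383
t 13.27 F stand [ 0.9 -1.4 -0.2] w 0.0383 tcp [ 0.584  -0.2083  0.2222]
origin [-76.4  39.3 132.4] yaw -0.001 binz [-0.01   0.005  1.   ]
time_s: 13.77
position: [0.5842, -0.2084, 0.2225]
tcp_rot: [0.002, 0.808, 0.589, 0.007]
wrist_force: [-0.0, -0.1, 0.6]
gripper_width: 0.0128
t 13.77 F stand [0.1 0.  0.6] w 0.0128 tcp [ 0.5842 -0.2084  0.2225]
origin [-76.4  39.6 132.8] yaw -0.002 binz [-0.01   0.004  1.   ]
lip foot -y [ -5.3  -8.3 190.7] mid [ -5.2  39.7 190.5] +y [ -5.1  87.7 190.3]
tool shift per stand x,y,z:
 [[-1.     0.003 -0.009]
 [ 0.003  1.     0.012]
 [ 0.009  0.012 -1.   ]]
```

```bash
python3 -m handwheel '[[0.1,0,-0.004,0,0],[0.1,0,-0.005,0,0],[0.1,0,-0.005,0,0]]'>/dev/null; python3 st.py|head -2; python3 -m handwheel '[[0.1,0,-0.006,0,0],[0.1,0,-0.006,0,0]]'>/dev/null; python3 st.py|head -2
```

```text
t 14.02 F stand [-0.5  2.9  0.1] w 0.0126 tcp [ 0.5727 -0.2047  0.2231]
origin [-76.4  28.  133.4] yaw -0.002 binz [-0.01  -0.002  1.   ]
t 14.18 F stand [0.1 3.1 0.1] w 0.0128 tcp [ 0.5608 -0.2008  0.2232]
origin [-76.5  15.7 133.4] yaw -0.001 binz [-0.01  -0.004  1.   ]
```

```bash
python3 -m handwheel '[[0.1,0,-0.006,0,0],[0.1,0,-0.006,0,0],[0.1,0,-0.005,0,0]]'>/dev/null; python3 st.py|head -2; python3 -m handwheel '[[0.1,0,-0.003,0,0]]'>/dev/null; python3 st.py|head -2;  python3 -m handwheel '[[0.1,0,-0.002,0,0]]'>/dev/null; python3 st.py|head -2
```

```text
t 14.43 F stand [ 0.1  3.9 -1.3] w 0.0126 tcp [ 0.5429 -0.1949  0.2232]
origin [-76.7  -3.  133.5] yaw -0.001 binz [-0.01  -0.006  1.   ]
t 14.52 F stand [0.1 3.4 0.2] w 0.0127 tcp [ 0.5393 -0.1937  0.2233]
origin [-76.7  -6.7 133.6] yaw -0.001 binz [-0.01  -0.006  1.   ]
t 14.6 F stand [-0.6  2.6 -1.1] w 0.0129 tcp [ 0.5367 -0.1929  0.2232]
origin [-76.7  -9.5 133.5] yaw -0.001 binz [-0.01  -0.006  1.   ]
```

```bash
python3 -m handwheel '[[0.1,0,-0.0015,0,0]]'>/dev/null; python3 st.py|head -2; python3 -m handwheel '[[0.1,0,-0.0015,0,0]]'>/dev/null; python3 st.py|head -2
```

```text
t 14.68 F stand [-1.8 13.3 -2.7] w 0.0126 tcp [ 0.5363 -0.1928  0.2236]
origin [-76.6  -9.6 133.9] yaw -0.002 binz [-0.01 -0.01  1.  ]
t 14.77 F stand [-1.1 10.3 -4.5] w 0.0134 tcp [ 0.5362 -0.1928  0.2239]
origin [-76.6  -9.3 134.1] yaw -0.002 binz [-0.01  -0.014  1.   ]
```

Contact with the neighbour: the force jumped from 3 to 13 N at y ≈ -9.5 mm. Releasing, then rising straight up.

```bash
python3 -m handwheel '[[0.1,0,0,0.0008,0],[0.1,0,0,0.0005,0],[0.25,0,0,0,0],[0.4,0,0,0,0],[0.45,0,0,0,0],[0.45,0,0,0,0],[0.45,0,0,0,0],[0.45,0,0,0,0]]'; python3 st.py|head -2
python3 - <<'E'
from h import *
d=vision.snapshot("wrist"); cv2.imwrite("pics/w7.png",d["frame"][:,:,::-1])
E
```

```text
time_s: 15.43
position: [0.533, -0.1917, 0.2209]
tcp_rot: [0.006, 0.808, 0.588, 0.01]
wrist_force: [0.4, 0.3, -0.4]
gripper_width: 0.0382
t 15.43 F stand [-0.4  0.3 -0.4] w 0.0382 tcp [ 0.533  -0.1917  0.2209]
origin [-76.7 -13.4 131.2] yaw -0.002 binz [-0.01  -0.006  1.   ]
```

View pics/w7.png

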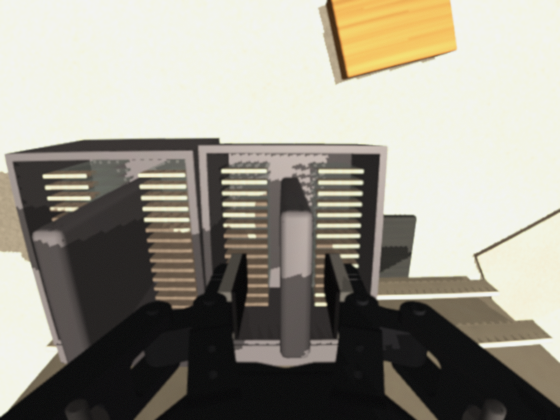

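Bin side sits against the neighbour (seam at column ~200), and the grip at (295,280) is clear of both fingers. Retreating upward.

```bash
python3 -m handwheel '[[0.45,0,0.003,0,0],[0.45,0,0,-0.01,0],[0.45,0,0,-0.02,0],[0.45,0,0,-0.03,0],[0.45,0,0,-0.04,0],[0.45,0.03,0,-0.02,0],[0.45,0.03,0,-0.02,0],[0.45,0.03,0,0,0],[0.45,0,0,0,0],[0.45,0,0,0,0]]'; python3 st.py|head -1
python3 - <<'E'
from h import *
s=telemetry.read_state();d=vision.snapshot("wrist"); cv2.imwrite("pics/w8.png",d["frame"][:,:,::-1])
d=vision.snapshot("scene");crop(d['frame'],80,110,240,250,5,"pics/s8.png")
E
```

```text
time_s: 16.32
position: [0.5613, -0.1052, 0.3748]
tcp_rot: [0.007, 0.81, 0.587, 0.011]
wrist_force: [-0.1, -0.9, 0.2]
gripper_width: 0.0386
t 16.32 F stand [0.9 0.2 0.2] w 0.0386 tcp [ 0.5613 -0.1052  0.3748]
```

View pics/w8.png

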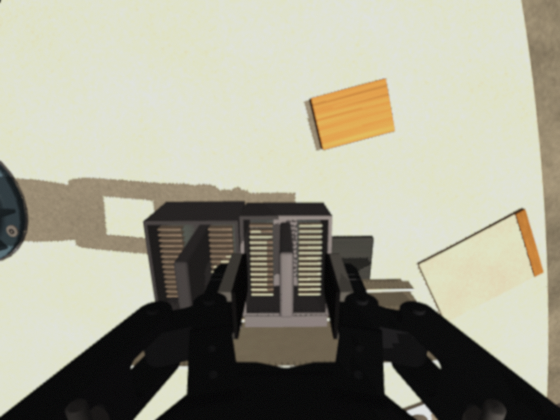

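View pics/s8.png

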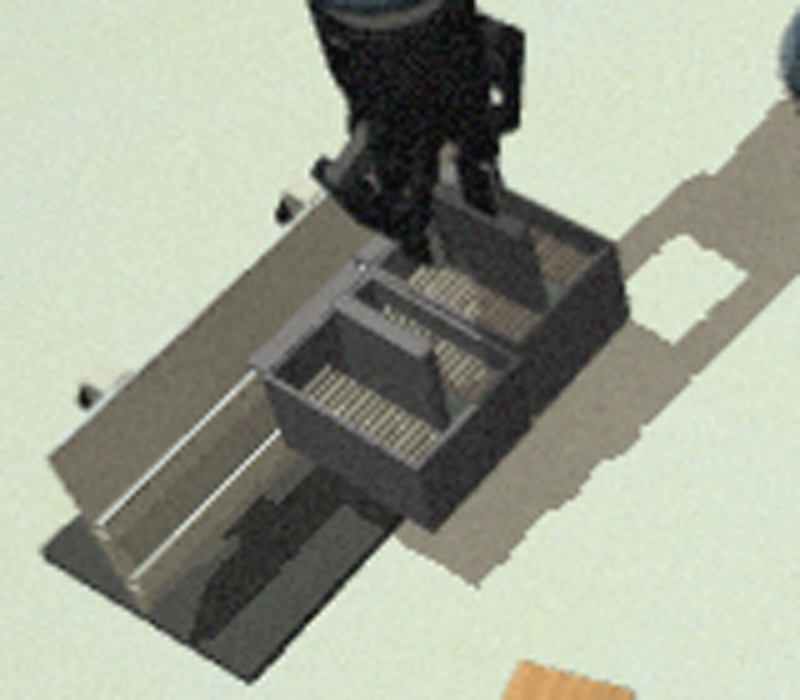

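The scene picture shows the loose bin hanging level on the upper louver. Its bridge is in line with the neighbour's, the sides touch at crop (440,310), and the gripper is well clear. Handing in.

```bash
python3 -c "
from cell import arm; print(arm.hand_in())"
```

```text
the job is handed in; nothing more can be done
None
```

The bin now hangs on the upper louver, let go, with its side against the bin already there. I handed the job in at about 16.4 s; it gave no verdict.

- **Hanging:** I gripped the bin by its divider, felt for the sheet with the lip, backed off and lowered it onto the louver. I let go with its origin at about y = +39 mm, roughly 49 mm clear of the other bin, for over half a second.
- **Sliding:** I gripped it again and slid it along the louver. The side force jumped from 3 N to 13 N at about y = -9.5 mm, as expected for touching. Then I let go and backed away.
- **Last checks:** The final wrist and scene pictures show the bin level on the louver, its bridge in line with the neighbour's and no visible gap between them. The wrist force was about 1 N or less with the gripper well clear. I did not measure the jar, cup and wooden box again, but the arm never went near them.

**What went wrong:** on the first approach I cut the corner and ran the bin's lip into the hanging bin. The wrist force reached about 95 N against the 120 N limit. It also tilted the tool, so the bin leaned by about 0.13 rad. I backed off, saw no slip in the grip, went round, and levelled the bin by pressing it onto the louver with up to about 20 N.

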